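Square the ceramic spacer in the corner stop, then lay it on the valve plate

ROBOT

A 6-joint arm with a two-finger parallel gripper is mounted at the origin on the work surface. World frame = base frame: x ahead of the robot, y to its left, z up, the work surface at z = 0. Lengths are in m, angles in rad, forces in N, time in s.
With the tool pointing down it reaches from about 0.275 to 0.875 m from the base axis. Payload 12.5 kg.
Tool frame: the origin (TCP) lies between the finger pads; the fingertips stand 14 mm ahead of it and the grasp point (between the pads) lies 5 mm behind it; z points along the fingers, y is the line along which they close (so a half turn about z gives the same grasp; the last joint's range is limited). The gripper opens to 85 mm and grips with 20 to 120 N. Pads are 22 mm wide; open, the fingers measure 114 mm over their backs; the gripper's body (76 mm by 85 mm) begins 54 mm behind the grasp point. The pads swing forward as they close: fully open they stand 13 mm farther back than shut.
Start: joints at [1.15, 0.351, 1.652, -0, 1.139, -0.085], TCP at [0.181, 0.519, 0.217] pointing down, gripper open.
Joint ranges: [-2.75, 2.75], [-0.79, 2.1], [0.01, 2.65], [-1.57, 4.71], [0.07, 3.14], [-2.87, 2.87]. Speed limits (rad/s): [2.22, 2.22, 2.79, 3.14, 3.14, 3.14].

INTERFACE

Orientations are given as a rotation vector (axis times angle).
In Python, from cell import state, grab_frame, manip, masks_of, place_of gives the robot as it stands. The module is installed in compiled form; this text tells all that it offers.
- The arm moves only by the shell command python3 -m creep 'ROWS' [OPENING] [FORCE]. ROWS is JSON, a list of rows, each a list of 2 entries, a list of its own where there are three numbers: the shift along the tool's x, y, z in m, then the turn, a rotation vector about the tool's x, y, z in units of 5 degrees (1.0 is 5 degrees). A call has 1 to 20 rows; each row shifts and turns the commanded pose from where the row before left it, along the tool's axes as they then stand; what a row does not reach is not made up. A row lasts 1/12 s, in which the tool goes at most 41.7 mm and 7.16 degrees, less where a joint would pass 70% of its speed; a pose out of reach is approached as far as the arm can. A call with a gripper value outside its range is refused whole. OPENING is the finger opening in m, from 0 to 0.0854, set as the call begins (- or left out, the last holds). The fingers move at their own pace and stop on an object; FORCE is the grip in N (left out, the last holds). Time passes only in rows, so rows that do not move let the fingers close. It gives the time, the measured TCP pose, the force, the opening and the grip force at its end, in the units of the state.
- state(): the state, without advancing time (a new reading comes with each control period).
- grab_frame(name): name is "side" or "top"; returns a dict with "image" (420x560x3 uint8, blue, green, red), "z_map" (420x560 float32, m along the optical axis (not along the pixel's ray), 0 where there is no reading), "camera_matrix" (3x3 intrinsics, pixels), "origin" and "attitude" of the camera in the world. Camera axes: x right, y up, looking along -z (the intrinsics and any distortion apply to the point x, -y, -z); pixel columns grow to the right and rows downward; lengths in m; the calibration is good to about 2 mm. A picture is of the moment at which its call begins.
- manip.finish_job(): hands the job in; it is judged then, once.
Trained networks look in the newest picture that a camera, given by its name, has taken for a name from the list of things; names that differ only in an ending like _2 or _b are one class to them, and where a whole thing is asked for, a point or a joint stands for the part that bears it (a point fixed in the world has none). Each returns a list of dicts, best first, with "confidence" (0 to 1); they miss things now and then, are a little off and sometimes report something else, mostly with a low value. They report only what shows in the picture. A call takes as long as a camera call. They do not tell look-alikes from the thing itself.
- masks_of(camera, thing): "region" (420x560 bool, what is visible of it) and "box" ([left, top, right, bottom] in pixels, round what is visible of it).
- place_of(camera, thing): "xy" ([column, row] in pixels: a listed point, or the origin of a listed thing).
The state is a dict: "clock": time; "joints": joint angles; "qd": joint speeds; "tau": joint torques, N m; "eef_pos": TCP position; "tcp_rot": TCP orientation; "contact_force": force on the tool from outside, world axes, zero at the start; "ft_torque": the same for the moment, N m; "opening": opening from 0.0 (shut) to 1.0 (fully open); "grasp_force": force on a finger pad.
Only numpy, scipy, OpenCV 4.12 (cv2) and the standard library are available. Lean on these libraries where they do the work, as an engineer would, in place of code of your own. Each camera call takes 0.05 s, during which the arm holds its last target. There are 200 camera calls.

TASK

Slide the oblong white ceramic spacer along the bench into the steel corner stop until it lies home against both bars, its long side along the longer bar. Then grip it there, lift it out and lay it flat on the middle of the blackened valve plate, lengthwise along the plate, and let go. Leave the round white spacer where it lies.

Things in the scene. Friction and masses are not known exactly. Their poses are not given: they have to be found in the camera images.
- spacer: the oblong white ceramic spacer, a loose flat bar 70 x 40 x 18 mm (x, y, z) of about 0.19 kg, lying flat on the oak bench a few centimetres out from the corner stop, turned up to about 20 degrees from it. Origin: centre of its underside; x along its 70 mm length, y across its 40 mm width, z up. It slides on the bench under a light push.
- corner: the steel corner stop: an L of two low bars (6 mm high, 12 mm wide) screwed to the bench; fingers can pass over them. Origin: the inner corner at bench height, z up. The longer bar's inner face runs 110 mm along +x (bar on its -y side), the shorter one's 60 mm along +y (bar on its -x side); the inside is at +x, +y. Home for the spacer: centre at x 35, y 20 mm, length along x.
- valve_plate: the valve plate, a loose, heavy (about 0.95 kg) flat oblong plate of blackened steel, 130 x 80 x 12 mm, with bolt and port marks near its ends, lying flat on the bench. Origin: centre of its underside; x along its 130 mm length, z up; its top face is 12 mm above the bench.
- round_spacer: a round white ceramic spacer, a loose disc 44 mm across and 18 mm high lying flat on the bench between the corner stop and the valve plate; not the part wanted, to be left alone. Origin: centre of its underside.
There are look-alikes about, which are no part of the job. Leave any blue or purple look-alike of the spacer alone.

How it is judged:
On the way, in this order (a step that is already met when the one before it is completed fails the run):
1. the oblong spacer slides in flat on the bench: at bench height, within 35 mm of home along each bar but still more than 12 mm short of it along one (x of spacer in the frame of corner between 0 and 0.07 m and y of spacer in the frame of corner between -0.015 and 0.055 m and z of spacer in the frame of corner between -0.005 and 0.005 m and angle between spacer's own z axis and vertical below 0.12 rad and not (x of spacer in the frame of corner between 0.023 and 0.047 m and y of spacer in the frame of corner between 0.008 and 0.032 m)).
2. the oblong spacer lies home in the corner: flat on the bench, within 10 mm of touching both bars, its length within 10 degrees of the longer bar (x of spacer in the frame of corner between 0.025 and 0.045 m and y of spacer in the frame of corner between 0.01 and 0.03 m and z of spacer in the frame of corner between -0.005 and 0.005 m and angle between spacer's own z axis and vertical below 0.12 rad and angle between the x axis of spacer and the x axis of corner, either way round below 0.175 rad), for 0.2 s.
At the end, for the whole second after the job is handed in: The oblong spacer rests flat on the valve plate, released and still, its centre within 18 mm of the plate's centre and its length within 15 degrees of the plate's length; on the way it was slid along the bench into the corner stop and lay home there (horizontal distance between spacer and valve_plate below 0.018 m and z of spacer in the frame of valve_plate between 0.008 and 0.017 m and angle between the x axis of spacer and the x axis of valve_plate, either way round below 0.26 rad and angle between each of spacer, valve_plate's own z axis and vertical below 0.1 rad and linear speed of spacer below 0.02 m/s and contact force between the fingers and spacer below 0.1 N); the robot touches nothing.
It fails at once if the round spacer is moved more than 20 mm (distance of round_spacer from where it was at the start of the episode above 0.02 m).
It also fails if it takes over 58 s, if anything falls off the work surface, if the arm or the gripper's body presses on something with over 40 N, if the wrist force passes 120 N, or if a joint passes its speed limit or range.

## Working session

There is one attempt and no reset: what is moved stays moved. The work goes in short steps, Python scripts to look and compute and a shell command to move; the robot and the scene stay as the last step left them, time stands still between calls to the robot, and variables do not carry over. Pictures are saved under pics/ and viewed, at most 10 in all, crops included, and the job is handed in when it is done.

```bash
mkdir -p pics; cat > h.py <<'E'
import numpy as np, cv2
from cell import state, grab_frame, manip, masks_of, place_of
from scipy.spatial.transform import Rotation as R
def rot(f):
    a=np.array(f["attitude"],float)
    return a if a.shape==(3,3) else (R.from_rotvec(a).as_matrix() if a.size==3 else None)
def cloud(f):
    K=np.array(f["camera_matrix"]); z=f["z_map"]; v,u=np.indices(z.shape)
    p=np.stack([(u-K[0,2])/K[0,0]*z,-(v-K[1,2])/K[1,1]*z,-z],-1)
    return p@rot(f).T+np.array(f["origin"])
def ray(f,uv,h):
    K=np.array(f["camera_matrix"]); u,v=uv
    d=rot(f)@np.array([(u-K[0,2])/K[0,0],-(v-K[1,2])/K[1,1],-1]); o=np.array(f["origin"])
    return o+d*(h-o[2])/d[2]
E
python3 - <<'E'
from h import *
for c in("top","side"):
    f=grab_frame(c); cv2.imwrite(f"pics/{c}0.png",f["image"])
    print(c,{k:np.round(v,4).tolist() if not isinstance(v,str) else v for k,v in f.items() if k not in("image","z_map")})
    P=cloud(f)
    for t in("spacer","corner","valve_plate","round_spacer"):
        for m in masks_of(c,t):
            r=m["region"]; q=P[r&(f["z_map"]>0)]
            mr=cv2.minAreaRect(q[:,:2].astype(np.float32)*1000) if len(q)>5 else None
            print(t,round(m["confidence"],2),np.round(m["box"]).tolist(),r.sum(),np.round(np.median(q,0),3) if len(q) else None,np.round(f["image"][r].mean(0)),mr)
        print(t,[(round(p["confidence"],2),np.round(p["xy"]).tolist()) for p in place_of(c,t)])
print(state())
E
```

```text
top {'camera_matrix': [[398.1587, 0.0, 276.2318], [0.0, 398.1587, 207.0087], [0.0, 0.0, 1.0]], 'origin': [0.4738, -0.0052, 0.8246], 'attitude': [0.119, -0.1454, -1.5778]}
spacer 0.77 [138.0, 212.0, 167.0, 252.0] 769 [0.562 0.234 0.016] [208. 121.  71.] ((561.8259887695312, 238.51321411132812), (70.07420349121094, 47.79566955566406), 22.691701889038086)
spacer 0.66 [186.0, 184.0, 207.0, 222.0] 678 [0.625 0.143 0.016] [229. 233. 232.] ((624.9686889648438, 144.14454650878906), (69.20938873291016, 40.443275451660156), 1.9224615097045898)
spacer [(0.86, [152.0, 229.0]), (0.64, [198.0, 204.0]), (0.59, [163.0, 152.0])]
corner 0.57 [194.0, 210.0, 240.0, 267.0] 571 [0.516 0.084 0.004] [214. 223. 226.] ((551.4667358398438, 105.34923553466797), (70.50843048095703, 122.51032257080078), 77.25126647949219)
corner [(0.76, [223.0, 262.0])]
valve_plate 0.79 [333.0, 233.0, 384.0, 305.0] 2606 [ 0.48  -0.181  0.01 ] [47. 48. 50.] ((482.21038818359375, -183.76962280273438), (133.4969482421875, 84.65887451171875), 12.088310241699219)
valve_plate 0.57 [187.0, 184.0, 209.0, 220.0] 693 [0.625 0.143 0.016] [2
[... 2064 characters left out ...]
.0])]
{'clock': 0.9, 'joints': array([ 1.15037899e+00,  3.50702211e-01,  1.65181795e+00,  2.52377200e-06,
        1.13911730e+00, -8.45900882e-02]), 'qd': array([ 2.56659442e-04, -1.14991987e-03, -1.01529991e-03, -2.15874309e-04,
        1.41745561e-03,  6.55405384e-05]), 'tau': array([-1.85996592e-03, -5.06020617e+01, -2.91635549e+01, -1.90973847e-04,
        7.72274616e-04,  1.02986046e-07]), 'eef_pos': array([0.18121129, 0.51926066, 0.21698151]), 'tcp_rot': array([-5.25040216e-01, -3.09739453e+00,  6.72576712e-05]), 'contact_force': array([ 0.35525683,  0.26120354, -0.19879   ]), 'ft_torque': array([-0.00330649,  0.01952256,  0.03769617]), 'grasp_force': 0.0, 'opening': 0.999800223739591}
```

```bash
python3 - <<'E'
from h import *
a=cv2.imread("pics/top0.png")[100:320,110:400]; b=cv2.imread("pics/side0.png")[130:400,90:410]
a=cv2.resize(a,None,fx=1.36,fy=1.36); b=cv2.resize(b,None,fx=1.25,fy=1.25)
o=np.zeros((max(a.shape[0],b.shape[0]),a.shape[1]+b.shape[1],3),np.uint8);o[:a.shape[0],:a.shape[1]]=a;o[:b.shape[0],a.shape[1]:]=b
cv2.imwrite("pics/c1.png",o);print(o.shape)
for c in("top","side"):
    f=grab_frame(c);P=cloud(f);m=masks_of(c,"corner")[0]["region"]
    q=P[m&(f["z_map"]>0)]
    q=q[(q[:,2]>.003)&(q[:,2]<.010)]
    # fit the L: template of two bars, search pose by chamfer of outside distance
    from scipy.optimize import minimize,differential_evolution
    def cost(x,q=q):
        d=q[:,:2]-x[:2]; c_,s=np.cos(x[2]),np.sin(x[2]); u=d[:,0]*c_+d[:,1]*s; v=-d[:,0]*s+d[:,1]*c_
        def box(u,v,x0,x1,y0,y1): return np.hypot(u-np.clip(u,x0,x1),v-np.clip(v,y0,y1))
        e=np.minimum(box(u,v,-.012,.11,-.012,0),box(u,v,-.012,0,0,.06))
        # coverage: bar centre line points need near data
        t=np.array([[x_, -.006] for x_ in np.linspace(-.008,.106,20)]+[[-.006,y] for y in np.linspace(0,.056,12)])
        dd=np.hypot(t[:,0,None]-u,t[:,1,None]-v).min(1)
        return np.minimum(e,.01).mean()+.5*np.minimum(dd,.02).mean()
    mn=q[:,:2].min(0)-.02;mx=q[:,:2].max(0)+.02
    r=differential_evolution(cost,[(mn[0],mx[0]),(mn[1],mx[1]),(-np.pi,np.pi)],seed=0,maxiter=150,popsize=20)
    print(c,len(q),np.round(r.x,4),np.degrees(r.x[2]),r.fun, [ray(f,p["xy"],0).round(4) for p in place_of(c,"corner")[:1]])
E
```

```text
(338, 794, 3)
top 415 [ 0.4994  0.0927 -0.207 ] -11.85996498830721 0.0003911246883977509 [array([0.5052, 0.0986, 0.    ])]
side 847 [ 0.501   0.0917 -0.1839] -10.537448182750673 0.0003368393574654716 [array([ 0.4984,  0.0977, -0.    ])]
```

View pics/c1.png

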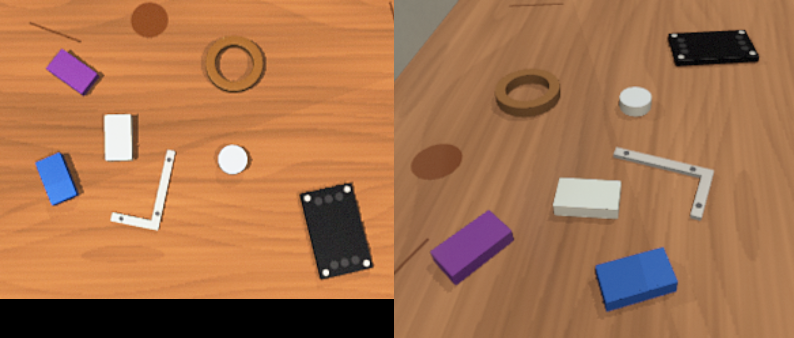

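The wanted part could be confused with four others, at these top-camera pixels:
- White oblong at (198,204)
- Blue block at (152,229)
- Purple block at (163,152)
- White round disc at (281,215)

I choose the white oblong. The crop confirms it: a white bar just outside the open end of the L. The corner stop's inner corner is near (223,262), and the black plate is at (357,267).

```bash
cat >> h.py <<'E'
def to(x,y,z,yaw):
    """shift in present tool axes, turn about tool z in units (yaw: world direction of tool y, deg)"""
    s=state(); M=R.from_rotvec(s["tcp_rot"]).as_matrix(); d=np.array([x,y,z])-s["eef_pos"]
    cur=np.degrees(np.arctan2(M[1,1],M[0,1])); t=(yaw-cur+90)%180-90
    print("t",round(s["clock"],2),"pos",s["eef_pos"].round(4),"yaw",round(cur,2),"tilt z",M[:,2].round(3),"shift",(M.T@d).round(4),"turn z units",round(-t/5,3),"F",s["contact_force"].round(1),"open",round(s["opening"],3),"grip",s["grasp_force"])
E
python3 -m creep '[[[-0.0271,-0.0104,0.0045],[0,0,0]],[[-0.0271,-0.0104,0.0045],[0,0,0]],[[-0.0271,-0.0104,0.0045],[0,0,0]],[[-0.0271,-0.0104,0.0045],[0,0,0]],[[-0.0271,-0.0104,0.0045],[0,0,0]],[[-0.0271,-0.0104,0.0045],[0,0,0]],[[-0.0271,-0.0104,0.0045],[0,0,0]],[[-0.0271,-0.0104,0.0045],[0,0,0]],[[-0.0271,-0.0104,0.0045],[0,0,0]],[[-0.0271,-0.0104,0.0045],[0,0,0]],[[-0.0271,-0.0104,0.0045],[0,0,0]],[[-0.0271,-0.0104,0.0045],[0,0,0]],[[-0.0271,-0.0104,0.0045],[0,0,0]],[[-0.0271,-0.0104,0.0045],[0,0,0]],[[-0.0271,-0.0104,0.0045],[0,0,0]],[[-0.0271,-0.0104,0.0045],[0,0,0]],[[-0.0271,-0.0104,0.0045],[0,0,0]],[[-0.0271,-0.0104,0.0045],[0,0,0]],[[-0.0271,-0.0104,0.0045],[0,0,0]],[[-0.0271,-0.0104,0.0045],[0,0,0]]]' 0.06 30
python3 -m creep '[[[0,0,0],[0,0,-0.85]],[[0,0,0],[0,0,-0.85]],[[0,0,0],[0,0,-0.85]],[[0,0,0],[0,0,-0.85]],[[0,0,0],[0,0,-0.85]],[[0,0,0],[0,0,0]],[[0,0,0],[0,0,0]]]'
python3 - <<'E'
from h import *
to(.625,.144,.07,92)
f=grab_frame("side");cv2.imwrite("pics/s2.png",f["image"]);P=cloud(f);s=state()
d=P-s["eef_pos"]; m=(np.hypot(d[...,0],d[...,1])<.07)&(f["z_map"]>0)&(P[...,2]>.03)
z=P[m][:,2]; print("lowest finger z",np.sort(z)[:30:5].round(4),"tcp",s["eef_pos"][2])
for c in("top","side"):
    f=grab_frame(c);P=cloud(f)
    for n in masks_of(c,"spacer"):
        r=n["region"]
        if f["image"][r].std(1).mean()<15 and f["image"][r].mean()>120:
            q=P[r&(abs(P[...,2]-.018)<.006)&(f["z_map"]>0)]; print(c,cv2.minAreaRect(q[:,:2].astype(np.float32)*1000),np.median(q[:,2]))
E
```

```text
clock: 2.87
eef_pos: [0.6254, 0.1432, 0.1267]
tcp_rot: [-0.525, -3.097, -0.0]
contact_force: [-0.1, 0.4, 0.7]
opening: 0.7
grasp_force: 0.0
clock: 3.45
eef_pos: [0.6244, 0.1443, 0.1269]
tcp_rot: [0.052, -3.141, 0.0]
contact_force: [-0.0, 0.4, -0.9]
opening: 0.702
grasp_force: 0.0
t 3.45 pos [0.6244 0.1443 0.1269] yaw 91.88 tilt z [-0. -0. -1.] shift [-0.0006 -0.0003  0.0569] turn z units -0.024 F [-0.   0.4 -0.9] open 0.702 grip 0.0
lowest finger z [0.1454 0.1467 0.1471 0.1475 0.1478 0.1484] tcp 0.1269705332427338
top ((590.0582275390625, -29.183454513549805), (41.102237701416016, 41.90602111816406), 89.4311294555664) 0.016145938174687624
top ((618.38427734375, 132.83535766601562), (54.671875, 18.131135940551758), 2.381129503250122) 0.01660923419335586
side ((625.28369140625, 143.4013671875), (69.47895050048828, 40.88897705078125), 1.7902523279190063) 0.017828256327878017
```

View pics/s2.png

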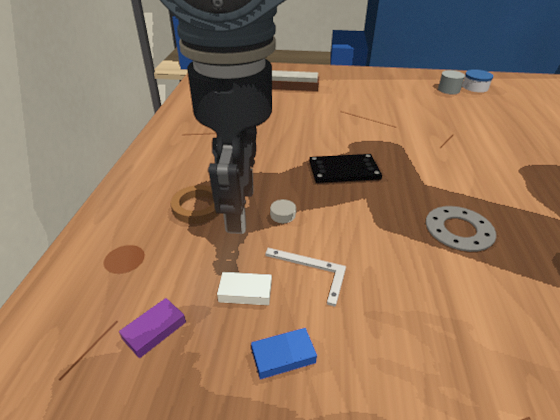

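The side view shows the gripper above the white spacer at (245,289), with the near fingertip ending at about (236,232). I'll work out the tip height from that pixel.

```bash
python3 - <<'E'
from h import *
f=grab_frame("side");P=cloud(f)
for r in range(200,240,4): print(r,f["z_map"][r,236].round(3),P[r,236].round(3))
K=np.array(f["camera_matrix"]);o=np.array(f["origin"]);d=rot(f)@np.array([(236-K[0,2])/K[0,0],-(231.5-K[1,2])/K[1,1],-1])
for y in(.174,.181,.188): print(y,(o+d*(y-o[1])/d[1]).round(4))
E
```

```text
200 0.364 [0.612 0.206 0.213]
204 0.368 [0.613 0.206 0.208]
208 0.373 [0.613 0.205 0.202]
212 0.377 [0.614 0.204 0.197]
216 0.403 [0.618 0.187 0.177]
220 0.406 [0.619 0.187 0.172]
224 0.41 [0.619 0.187 0.166]
228 0.414 [0.619 0.187 0.161]
232 0.42 [0.62  0.185 0.153]
236 0.64 [ 0.66   0.029 -0.001]
0.174 [0.623  0.174  0.1436]
0.181 [0.6212 0.181  0.1501]
0.188 [0.6195 0.188  0.1566]
```

```bash
python3 -m creep '[[[0,0,0.012],[0,0,0]],[[0,0,0.012],[0,0,0]],[[0,0,0.012],[0,0,0]],[[0,0,0.012],[0,0,0]],[[0,0,0.012],[0,0,0]],[[0,0,0.012],[0,0,0]],[[0,0,0.01],[0,0,0]],[[0,0,0],[0,0,0]],[[0,0,0],[0,0,0]]]'
python3 - <<'E'
from h import *
f=grab_frame("side");g=grab_frame("top")
cv2.imwrite("pics/s3.png",np.hstack([cv2.resize(f["image"][200:340,180:320],None,fx=2.8,fy=2.8),cv2.resize(g["image"][140:280,130:270],None,fx=2.8,fy=2.8)]))
P=cloud(f); d=P-state()["eef_pos"]
m=(f["z_map"]>0)&(abs(d[...,0])<.03)&(d[...,1]>.02)&(d[...,1]<.06)&(P[...,2]>.024)
v,u=np.where(m);k=np.argsort(-v)[:40:4];print(np.c_[u[k],v[k],P[m][k].round(4)])
E
```

```text
clock: 4.5
eef_pos: [0.6242, 0.1443, 0.0444]
tcp_rot: [0.055, -3.14, 0.0]
contact_force: [-0.6, -0.2, -0.2]
opening: 0.708
grasp_force: 0.0
[[2.460e+02 2.830e+02 6.143e-01 1.808e-01 6.630e-02]
 [2.420e+02 2.830e+02 6.182e-01 1.849e-01 7.050e-02]
 [2.380e+02 2.830e+02 6.243e-01 1.805e-01 6.460e-02]
 [2.350e+02 2.820e+02 6.264e-01 1.859e-01 7.250e-02]
 [2.380e+02 2.820e+02 6.229e-01 1.856e-01 7.250e-02]
 [2.450e+02 2.820e+02 6.157e-01 1.796e-01 6.650e-02]
 [2.330e+02 2.820e+02 6.289e-01 1.858e-01 7.200e-02]
 [2.320e+02 2.810e+02 6.317e-01 1.799e-01 6.670e-02]
 [2.310e+02 2.810e+02 6.330e-01 1.795e-01 6.600e-02]
 [2.390e+02 2.810e+02 6.211e-01 1.872e-01 7.640e-02]]
```

View pics/s3.png

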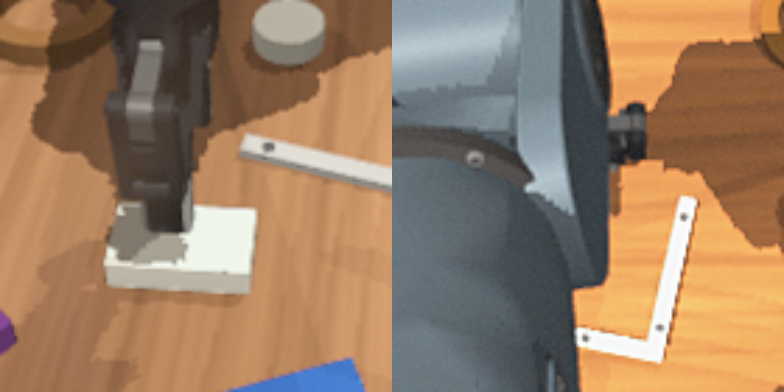

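The side crop shows the near finger still above the spacer's far top edge. The top view shows only the gripper's back and the corner stop. The measured tip looks higher than the spec implies, so I'll step down to a height that is safe either way and compare.

```bash
python3 -m creep '[[[0,0,0.007],[0,0,0]],[[0,0,0.007],[0,0,0]],[[0,0,0.006],[0,0,0]],[[0,0,0],[0,0,0]],[[0,0,0],[0,0,0]]]'
python3 - <<'E'
from h import *
f=grab_frame("side")
cv2.imwrite("pics/s4.png",cv2.resize(f["image"][220:340,170:330],None,fx=4,fy=4))
P=cloud(f); d=P-state()["eef_pos"]
m=(f["z_map"]>0)&(abs(d[...,0])<.03)&(d[...,1]>.024)&(d[...,1]<.06)&(P[...,2]>.005)
v,u=np.where(m);k=np.argsort(-v)[:40:4];print(np.c_[u[k],v[k],P[m][k].round(4)])
E
```

```text
clock: 5.02
eef_pos: [0.6241, 0.1442, 0.0244]
tcp_rot: [0.055, -3.14, 0.0]
contact_force: [0.7, -0.7, 0.4]
opening: 0.703
grasp_force: 0.0
[[2.460e+02 2.940e+02 6.155e-01 1.796e-01 4.380e-02]
 [2.350e+02 2.930e+02 6.276e-01 1.864e-01 5.240e-02]
 [2.420e+02 2.930e+02 6.189e-01 1.864e-01 5.360e-02]
 [2.480e+02 2.930e+02 6.130e-01 1.790e-01 4.530e-02]
 [2.360e+02 2.930e+02 6.267e-01 1.853e-01 5.120e-02]
 [2.330e+02 2.920e+02 6.315e-01 1.814e-01 4.760e-02]
 [2.360e+02 2.920e+02 6.260e-01 1.874e-01 5.570e-02]
 [2.430e+02 2.920e+02 6.175e-01 1.865e-01 5.580e-02]
 [2.480e+02 2.920e+02 6.128e-01 1.797e-01 4.810e-02]
 [2.390e+02 2.910e+02 6.226e-01 1.857e-01 5.610e-02]]
```

View pics/s4.png

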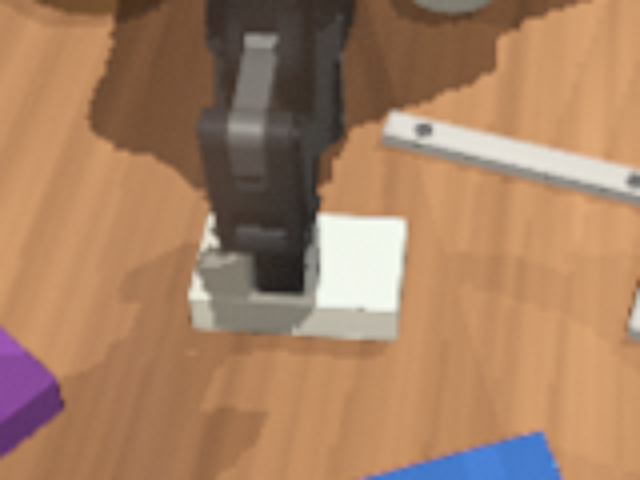

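The crop shows the finger bottom near full-image (243,292), over the spacer's near edge and still about 25 mm above it. Vision puts the tip well behind where the spec does, so I'll go lower, watching the force.

```bash
python3 -m creep '[[[0,0,0.005],[0,0,0]],[[0,0,0.005],[0,0,0]],[[0,0,0],[0,0,0]],[[0,0,0],[0,0,0]]]'
python3 - <<'E'
from h import *
f=grab_frame("side")
P=cloud(f); d=P-state()["eef_pos"]
m=(f["z_map"]>0)&(abs(d[...,0])<.03)&(d[...,1]>.026)&(d[...,1]<.06)&(P[...,2]>.022)
v,u=np.where(m);k=np.argsort(-v)[:30:4];print(np.c_[u[k],v[k],P[m][k].round(4)])
print(np.percentile(P[m][:,2],[1,5]))
E
python3 -m creep '[[[0,0,0.003],[0,0,0]],[[0,0,0.002],[0,0,0]],[[0,0,0],[0,0,0]],[[0,0,0],[0,0,0]]]'
```

```text
clock: 5.4
eef_pos: [0.6241, 0.1442, 0.0146]
tcp_rot: [0.055, -3.14, 0.0]
contact_force: [0.5, -0.0, 0.3]
opening: 0.704
grasp_force: 0.0
[[2.450e+02 2.990e+02 6.170e-01 1.808e-01 3.510e-02]
 [2.400e+02 2.980e+02 6.219e-01 1.865e-01 4.360e-02]
 [2.420e+02 2.980e+02 6.192e-01 1.871e-01 4.480e-02]
 [2.470e+02 2.980e+02 6.146e-01 1.796e-01 3.590e-02]
 [2.350e+02 2.980e+02 6.285e-01 1.855e-01 4.150e-02]
 [2.440e+02 2.970e+02 6.168e-01 1.862e-01 4.600e-02]
 [2.330e+02 2.970e+02 6.325e-01 1.800e-01 3.600e-02]
 [2.450e+02 2.970e+02 6.156e-01 1.861e-01 4.590e-02]]
[0.04646113 0.09026512]
clock: 5.78
eef_pos: [0.6243, 0.1443, 0.0099]
tcp_rot: [0.055, -3.141, 0.0]
contact_force: [-0.9, -0.1, -0.5]
opening: 0.707
grasp_force: 0.0
```

```bash
python3 -m creep '[[[0,0,0.003],[0,0,0]],[[0,0,0],[0,0,0]]]' | grep -E 'pos|force'
python3 -m creep '[[[0,0,0.003],[0,0,0]],[[0,0,0],[0,0,0]]]' | grep -E 'pos|force'
python3 - <<'E'
from h import *
f=grab_frame("side")
cv2.imwrite("pics/s5.png",cv2.resize(f["image"][230:340,170:330],None,fx=5,fy=5))
P=cloud(f); d=P-state()["eef_pos"]
m=(f["z_map"]>0)&(abs(d[...,0])<.03)&(d[...,1]>.026)&(d[...,1]<.06)&(P[...,2]>.019)
v,u=np.where(m);k=np.argsort(-v)[:30:4];print(np.c_[u[k],v[k],P[m][k].round(4)])
E
```

```text
eef_pos: [0.6242, 0.1443, 0.0066]
contact_force: [-0.4, -0.0, -0.1]
grasp_force: 0.0
eef_pos: [0.6241, 0.1443, 0.0035]
contact_force: [0.1, -0.5, 0.1]
grasp_force: 0.0
[[2.480e+02 3.040e+02 6.138e-01 1.802e-01 2.470e-02]
 [2.440e+02 3.040e+02 6.177e-01 1.856e-01 3.110e-02]
 [2.420e+02 3.040e+02 6.203e-01 1.855e-01 3.060e-02]
 [2.340e+02 3.030e+02 6.320e-01 1.803e-01 2.420e-02]
 [2.370e+02 3.030e+02 6.260e-01 1.876e-01 3.460e-02]
 [2.350e+02 3.030e+02 6.289e-01 1.867e-01 3.290e-02]
 [2.440e+02 3.030e+02 6.173e-01 1.865e-01 3.440e-02]
 [2.370e+02 3.020e+02 6.263e-01 1.863e-01 3.490e-02]]
```

View pics/s5.png

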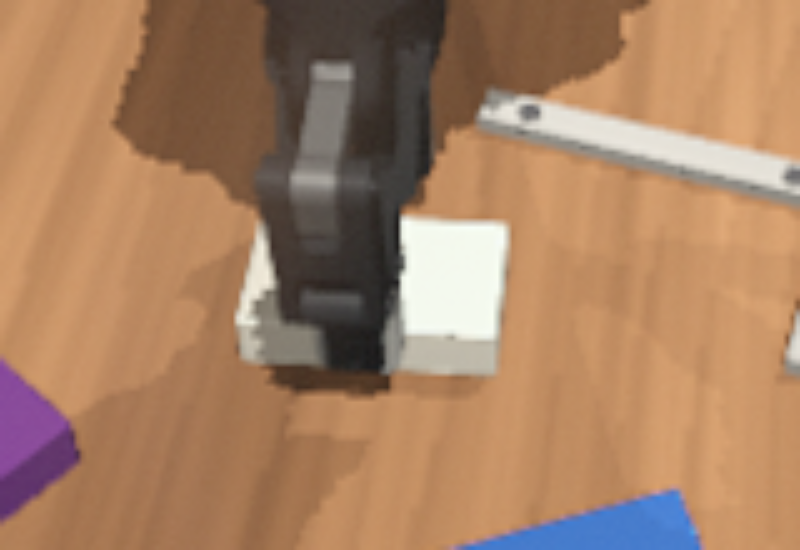

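The crop shows the finger bottom at about full-image (241,303), now level with the spacer's near side face and roughly 22 mm up. There is no contact force with the TCP reading 3.5 mm, so I'll trust the picture: down 9 mm more, checking force, then close.

```bash
python3 -m creep '[[[0,0,0.003],[0,0,0]],[[0,0,0.002],[0,0,0]],[[0,0,0],[0,0,0]]]' | grep -E 'pos|force'
python3 -m creep '[[[0,0,0.002],[0,0,0]],[[0,0,0.002],[0,0,0]],[[0,0,0],[0,0,0]]]' | grep -E 'pos|force'
python3 - <<'E'
from h import *
f=grab_frame("side")
P=cloud(f); d=P-state()["eef_pos"]
m=(f["z_map"]>0)&(abs(d[...,0])<.03)&(d[...,1]>.026)&(d[...,1]<.06)&(P[...,2]>.006)
v,u=np.where(m);k=np.argsort(-v)[:30:4];print(np.c_[u[k],v[k],P[m][k].round(4)])
E
```

```text
eef_pos: [0.6241, 0.1442, -0.0015]
contact_force: [-0.5, -0.2, 0.3]
grasp_force: 0.0
eef_pos: [0.6242, 0.1443, -0.0054]
contact_force: [0.6, -0.7, 0.7]
grasp_force: 0.0
[[2.490e+02 3.080e+02 6.130e-01 1.792e-01 1.520e-02]
 [2.450e+02 3.080e+02 6.166e-01 1.862e-01 2.390e-02]
 [2.390e+02 3.080e+02 6.243e-01 1.867e-01 2.350e-02]
 [2.410e+02 3.080e+02 6.216e-01 1.871e-01 2.440e-02]
 [2.340e+02 3.070e+02 6.323e-01 1.810e-01 1.680e-02]
 [2.450e+02 3.070e+02 6.163e-01 1.874e-01 2.760e-02]
 [2.460e+02 3.070e+02 6.157e-01 1.843e-01 2.370e-02]
 [2.380e+02 3.070e+02 6.253e-01 1.873e-01 2.620e-02]]
```

```bash
python3 -m creep '[[[0,0,0],[0,0,0]],[[0,0,0],[0,0,0]],[[0,0,0],[0,0,0]],[[0,0,0],[0,0,0]],[[0,0,0],[0,0,0]],[[0,0,0],[0,0,0]]]' 0.03 30 
python3 - <<'E'
from h import *
f=grab_frame("side")
P=cloud(f); d=P-state()["eef_pos"]
m=(f["z_map"]>0)&(abs(d[...,0])<.016)&(d[...,1]>.021)&(d[...,1]<.06)&(P[...,2]>.004)
v,u=np.where(m);k=np.argsort(-v)[:30:4];print(np.c_[u[k],v[k],P[m][k].round(4)])
for n in masks_of("side","spacer"):
    r=n["region"]
    if f["image"][r].std(1).mean()<15 and f["image"][r].mean()>100:
        q=P[r&(abs(P[...,2]-.018)<.003)&(f["z_map"]>0)]; print(cv2.minAreaRect(q[:,:2].astype(np.float32)*1000),np.median(q[:,2]))
# goal in world: corner (0.5002,0.0922), -11.2deg ; spacer centre taken at TCP xy
t=np.radians(-11.2);C=np.array([[np.cos(t),-np.sin(t)],[np.sin(t),np.cos(t)]]);o=np.array([.5002,.0922])
s=state();print("corner coords",C.T@(s["eef_pos"][:2]-o))
g=o+C@[.040,.025];print(g);to(g[0],g[1],s["eef_pos"][2],78.8)
E
```

```text
clock: 7.22
eef_pos: [0.6246, 0.1443, -0.0047]
tcp_rot: [-0.055, 3.141, 0.0]
contact_force: [-1.2, -0.3, 4.9]
opening: 0.457
grasp_force: 31.0
[[2.490e+02 3.030e+02 6.147e-01 1.698e-01 1.320e-02]
 [2.440e+02 3.030e+02 6.200e-01 1.754e-01 1.960e-02]
 [2.410e+02 3.030e+02 6.240e-01 1.754e-01 1.900e-02]
 [2.400e+02 3.030e+02 6.253e-01 1.756e-01 1.920e-02]
 [2.400e+02 3.020e+02 6.249e-01 1.767e-01 2.260e-02]
 [2.450e+02 3.020e+02 6.185e-01 1.759e-01 2.260e-02]
 [2.370e+02 3.020e+02 6.288e-01 1.770e-01 2.250e-02]
 [2.370e+02 3.010e+02 6.286e-01 1.772e-01 2.480e-02]]
((625.4065551757812, 146.57936096191406), (69.71151733398438, 46.90406799316406), 2.308328866958618) 0.01780809033947514
corner coords [0.11185818 0.07529822]
[0.54429406 0.1089545 ]
t 7.32 pos [ 0.6246  0.1443 -0.0047] yaw 92.01 tilt z [ 0.  0. -1.] shift [ 0.0814 -0.0325 -0.    ] turn z units 2.642 F [-0.6 -0.   5.3] open 0.46 grip 31.071535348892212
```

The part is gripped: the opening is 39 mm, the grip is 31 N and the spacer is still flat at its given size. Next I'll align it with the corner and slide it in to about 5 mm short of both bars. In tool axes, +x is then corner -x and -y is corner -y.

```bash
python3 -m creep '[[[0,0,0],[0,0,0.53]],[[0,0,0],[0,0,0.53]],[[0,0,0],[0,0,0.53]],[[0,0,0],[0,0,0.53]],[[0,0,0],[0,0,0.52]],[[0,0,0],[0,0,0]]]' 
python3 -m creep '[[[0.005,-0.0035,0],[0,0,0]],[[0.005,-0.0035,0],[0,0,0]],[[0.005,-0.0035,0],[0,0,0]],[[0.005,-0.0035,0],[0,0,0]],[[0.005,-0.0035,0],[0,0,0]],[[0.005,-0.0035,0],[0,0,0]],[[0.005,-0.0035,0],[0,0,0]],[[0.005,-0.0035,0],[0,0,0]],[[0.005,-0.0035,0],[0,0,0]],[[0.005,-0.0035,0],[0,0,0]],[[0.005,-0.0035,0],[0,0,0]],[[0.005,-0.0035,0],[0,0,0]],[[0.005,-0.0035,0],[0,0,0]],[[0.005,-0.0035,0],[0,0,0]],[[0,0,0],[0,0,0]]]'
python3 - <<'E'
from h import *
f=grab_frame("side");P=cloud(f)
cv2.imwrite("pics/s6.png",cv2.resize(f["image"][220:340,200:360],None,fx=5,fy=5))
t=np.radians(-11.2);C=np.array([[np.cos(t),-np.sin(t)],[np.sin(t),np.cos(t)]]);o=np.array([.5002,.0922])
s=state();print("corner coords TCP",C.T@(s["eef_pos"][:2]-o))
for n in masks_of("side","spacer"):
    r=n["region"]
    if f["image"][r].std(1).mean()<15 and f["image"][r].mean()>100:
        q=P[r&(abs(P[...,2]-.018)<.003)&(f["z_map"]>0)];a=cv2.minAreaRect(q[:,:2].astype(np.float32)*1000); print(a,C.T@(np.array(a[0])/1000-o))
        uv=(P[r&(P[...,2]>.004)&(f["z_map"]>0)][:,:2]-o)@C; print("min x,y",np.percentile(uv,[1,99],axis=0))
E
```

```text
clock: 7.82
eef_pos: [0.6247, 0.1444, -0.0047]
tcp_rot: [0.309, 3.125, 0.0]
contact_force: [0.5, 0.5, 5.0]
opening: 0.455
grasp_force: 31.1
clock: 9.07
eef_pos: [0.5451, 0.1093, -0.0048]
tcp_rot: [-0.306, -3.126, 0.0]
contact_force: [-0.3, -1.5, 9.6]
opening: 0.458
grasp_force: 31.5
corner coords TCP [0.04069104 0.02548588]
((546.677978515625, 112.0548324584961), (42.219810485839844, 71.32003021240234), 83.936767578125) [0.04173632 0.02850432]
min x,y [[0.00707658 0.00687001]
 [0.07575701 0.04931471]]
```

View pics/s6.png

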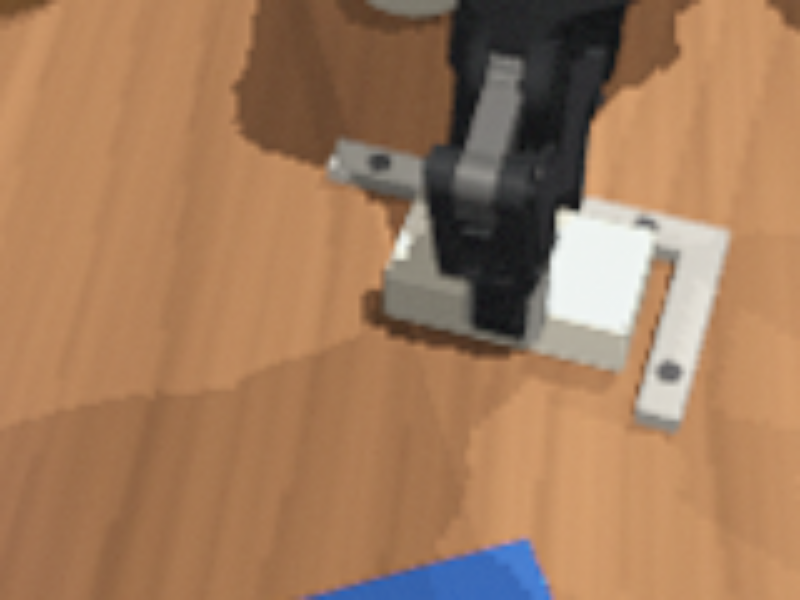

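The spacer lies parallel to the corner stop, with a gap of about 6 mm at the short bar and a few mm at the long bar. I'll nudge it in, watching the force.

```bash
python3 -m creep '[[[0.001,-0.001,0],[0,0,0]],[[0.001,-0.001,0],[0,0,0]],[[0.001,-0.001,0],[0,0,0]],[[0.001,-0.001,0],[0,0,0]],[[0,0,0],[0,0,0]]]'
python3 -m creep '[[[0.001,-0.001,0],[0,0,0]],[[0.001,-0.0005,0],[0,0,0]],[[0,0,0],[0,0,0]]]'
```

```text
clock: 9.58
eef_pos: [0.5412, 0.1065, -0.0048]
tcp_rot: [0.306, 3.126, 0.0]
contact_force: [2.7, 0.9, 6.3]
opening: 0.455
grasp_force: 31.2
clock: 9.83
eef_pos: [0.5391, 0.1054, -0.0048]
tcp_rot: [0.306, 3.126, 0.0]
contact_force: [2.6, 0.7, 4.9]
opening: 0.457
grasp_force: 31.2
```

```bash
python3 -m creep '[[[0.001,-0.001,0],[0,0,0]],[[0.001,-0.001,0],[0,0,0]],[[0,0,0],[0,0,0]]]'|grep -E 'pos|force'
python3 -m creep '[[[0.001,-0.001,0],[0,0,0]],[[0,0,0],[0,0,0]]]'|grep -E 'pos|force'
python3 - <<'E'
from h import *
f=grab_frame("side");P=cloud(f)
cv2.imwrite("pics/s7.png",cv2.resize(f["image"][220:340,200:360],None,fx=5,fy=5))
E
```

```text
eef_pos: [0.5384, 0.1049, -0.0045]
contact_force: [10.8, 10.6, -0.1]
grasp_force: 30.8
eef_pos: [0.5382, 0.1049, -0.0042]
contact_force: [13.1, 16.7, -1.1]
grasp_force: 30.8
```

View pics/s7.png

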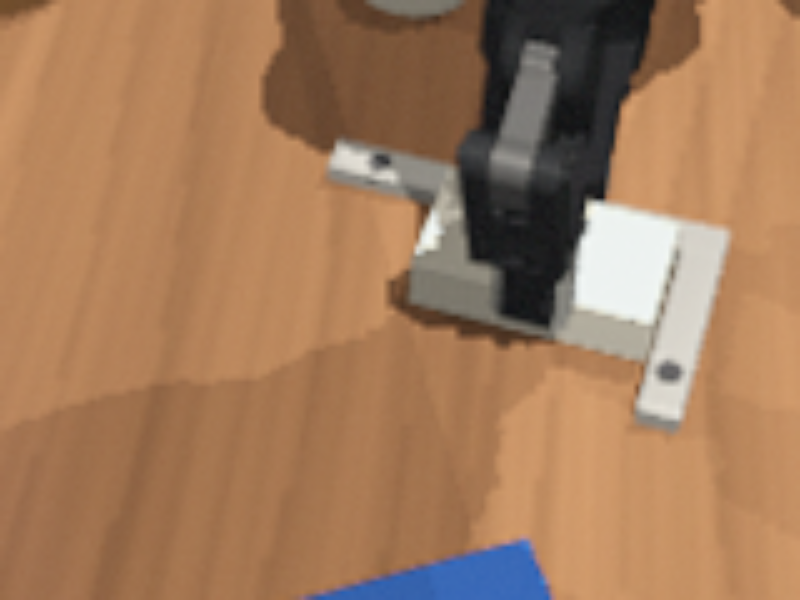

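The crop shows the spacer tight against both bars, and the force has risen along both. I'll ease off, let go briefly so that it lies home freely, then re-grip it firmly there.

```bash
python3 -m creep '[[[-0.001,0.001,0],[0,0,0]],[[-0.0005,0.001,0],[0,0,0]],[[0,0,0],[0,0,0]],[[0,0,0],[0,0,0]],[[0,0,0],[0,0,0]]]' 0.05|grep -E 'pos|force|open'
python3 -m creep '[[[0,0,0],[0,0,0]],[[0,0,0],[0,0,0]],[[0,0,0],[0,0,0]],[[0,0,0],[0,0,0]],[[0,0,0],[0,0,0]],[[0,0,0],[0,0,0]],[[0,0,0],[0,0,0]]]' 0.03 45
python3 - <<'E'
from h import *
s=state();t=np.radians(-11.2);C=np.array([[np.cos(t),-np.sin(t)],[np.sin(t),np.cos(t)]]);o=np.array([.5002,.0922])
print("TCP in corner",C.T@(s["eef_pos"][:2]-o))
for c in("top","side"):
    f=grab_frame(c);P=cloud(f)
    for n in masks_of(c,"valve_plate")[:1]:
        q=P[n["region"]&(abs(P[...,2]-.012)<.004)&(f["z_map"]>0)];a=cv2.minAreaRect(q[:,:2].astype(np.float32)*1000); print(c,n["confidence"],a,np.median(q[:,2]))
    for n in masks_of(c,"spacer"):
        r=n["region"]
        if f["image"][r].std(1).mean()<15 and f["image"][r].mean()>100:
            q=P[r&(abs(P[...,2]-.018)<.003)&(f["z_map"]>0)]
            if len(q)<30: continue
            a=cv2.minAreaRect(q[:,:2].astype(np.float32)*1000); print(c,"spacer",a,C.T@(np.array(a[0])/1000-o))
E
```

```text
eef_pos: [0.5369, 0.1046, -0.0053]
contact_force: [0.3, 0.7, -0.6]
opening: 0.584
grasp_force: 0.0
clock: 11.3
eef_pos: [0.5374, 0.1051, -0.0049]
tcp_rot: [-0.306, -3.126, -0.0]
contact_force: [-2.7, 3.7, 6.0]
opening: 0.45
grasp_force: 46.1
TCP in corner [0.03400133 0.01988603]
top 0.72 ((481.6711730957031, -182.3401336669922), (130.006103515625, 80.14498138427734), 12.248623847961426) 0.010247619313539014
side 0.92 ((447.9560546875, -189.97412109375), (60.43921661376953, 81.84066772460938), 11.32606029510498) 0.011861482583397531
side spacer ((539.9736938476562, 107.3037338256836), (45.72652816772461, 70.73887634277344), 80.52412414550781) [0.03608255 0.0225415 ]
```

```bash
python3 -m creep '[[[0,0,-0.005],[0,0,0]],[[0,0,-0.008],[0,0,0]],[[0,0,-0.01],[0,0,0]],[[0,0,-0.012],[0,0,0]],[[0,0,-0.012],[0,0,0]],[[0,0,-0.012],[0,0,0]],[[0,0,-0.012],[0,0,0]],[[0,0,-0.006],[0,0,0]],[[0,0,-0.003],[0,0,0]]]'|grep -E 'pos|force|open'
python3 -m creep '[[[0,-0.01,0],[0,0,0]],[[0,-0.015,0],[0,0,0]],[[0,-0.018,0],[0,0,0]],[[0,-0.018,0],[0,0,0]],[[0,-0.018,0],[0,0,0]],[[0,-0.018,0],[0,0,0]],[[0,-0.018,0],[0,0,0]],[[0,-0.018,0],[0,0,0]],[[0,-0.018,0],[0,0,0]],[[0,-0.018,0],[0,0,0]],[[0,-0.018,0],[0,0,0]],[[0,-0.018,0],[0,0,0]],[[0,-0.018,0],[0,0,0]],[[0,-0.018,0],[0,0,0]],[[0,-0.018,0],[0,0,0]],[[0,-0.018,0],[0,0,0]],[[0,-0.01,0],[0,0,0]],[[0,-0.0055,0],[0,0,0]],[[0,0,0],[0,0,0]]]'|grep -E 'pos|force|open'
python3 -m creep '[[[0,0,0],[0,0,-0.6]],[[0,0,0],[0,0,-0.7]],[[0,0,0],[0,0,-0.7]],[[0,0,0],[0,0,-0.7]],[[0,0,0],[0,0,-0.7]],[[0,0,0],[0,0,-0.7]],[[0,0,0],[0,0,-0.6]],[[0,0,0],[0,0,0]],[[0,0,0],[0,0,0]]]'|grep -E 'pos|force|open'
python3 - <<'E'
from h import *
to(.481,-.182,.02,102.2)
o_=[]
for c in("top","side"):
    f=grab_frame(c);P=cloud(f);o_.append(cv2.resize(f["image"][190:330,290:430] if c=="top" else f["image"][90:230,270:410],None,fx=2.8,fy=2.8))
    for n in masks_of(c,"valve_plate")[:1]:
        q=P[n["region"]&(abs(P[...,2]-.012)<.004)&(f["z_map"]>0)];a=cv2.minAreaRect(q[:,:2].astype(np.float32)*1000); print(c,n["confidence"],a)
    for n in masks_of(c,"spacer"):
        r=n["region"]
        if f["image"][r].std(1).mean()<15 and f["image"][r].mean()>100:
            q=P[r&(f["z_map"]>0)&(P[...,2]>.05)]; 
            if len(q)<20: continue
            h=np.median(q[:,2]);q=q[abs(q[:,2]-h)<.003];print(c,"spacer",cv2.minAreaRect(q[:,:2].astype(np.float32)*1000),h)
cv2.imwrite("pics/s8.png",np.hstack(o_))
E
```

```text
eef_pos: [0.5381, 0.1049, 0.0765]
contact_force: [0.0, 0.3, -1.7]
opening: 0.453
grasp_force: 46.1
eef_pos: [0.4804, -0.1828, 0.0747]
contact_force: [0.5, 1.1, -2.4]
opening: 0.45
grasp_force: 46.1
eef_pos: [0.4809, -0.1814, 0.0749]
contact_force: [-0.0, 0.9, -2.8]
opening: 0.454
grasp_force: 46.1
t 14.68 pos [ 0.4809 -0.1814  0.0749] yaw 102.26 tilt z [-0.  0. -1.] shift [-0.     -0.0006  0.0549] turn z units 0.011 F [-0.   0.9 -2.8] open 0.454 grip 46.11310958862305
top 0.6 ((489.3744201660156, -149.5661163330078), (62.32305145263672, 144.25633239746094), 73.46296691894531)
top spacer ((503.66033935546875, -157.88673400878906), (9.506731033325195, 18.231210708618164), 87.12588500976562) 0.09551210185624182
side 0.79 ((482.35101318359375, -183.19097900390625), (130.19400024414062, 82.70250701904297), 12.273370742797852)
side spacer ((483.7591857910156, -180.69967651367188), (71.61199188232422, 47.74542236328125), 6.763644695281982) 0.0953879027258272
```

View pics/s8.png

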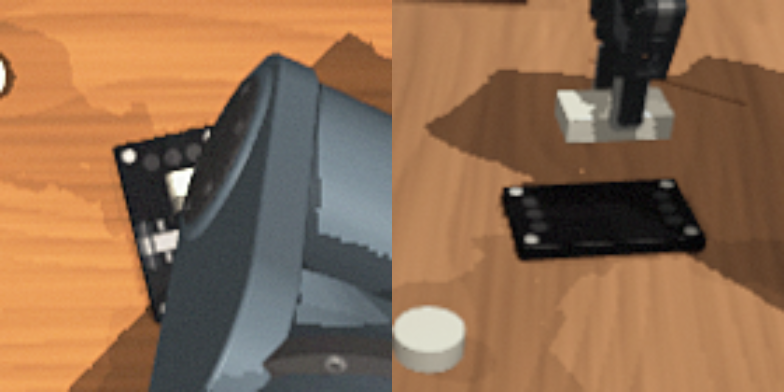

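Side view: the spacer hangs level over the middle of the plate and parallel to it, and the round spacer is undisturbed. I'll lower it, feel for contact, then release.

```bash
python3 -m creep '[[[0,0,0.006],[0,0,0]],[[0,0,0.01],[0,0,0]],[[0,0,0.01],[0,0,0]],[[0,0,0.01],[0,0,0]],[[0,0,0.01],[0,0,0]],[[0,0,0.008],[0,0,0]],[[0,0,0.005],[0,0,0]],[[0,0,0.003],[0,0,0]],[[0,0,0],[0,0,0]],[[0,0,0],[0,0,0]]]'|grep -E 'pos|force'
python3 -m creep '[[[0,0,0.001],[0,0,0]],[[0,0,0.001],[0,0,0]],[[0,0,0.001],[0,0,0]],[[0,0,0],[0,0,0]]]'|grep -E 'pos|force'
python3 -m creep '[[[0,0,0.001],[0,0,0]],[[0,0,0.001],[0,0,0]],[[0,0,0],[0,0,0]]]'|grep -E 'pos|force'
```

```text
eef_pos: [0.481, -0.1821, 0.0131]
contact_force: [0.3, 0.2, -2.2]
grasp_force: 46.1
eef_pos: [0.4808, -0.1821, 0.01]
contact_force: [0.1, 0.3, -1.7]
grasp_force: 46.1
eef_pos: [0.4808, -0.182, 0.0078]
contact_force: [-0.6, 0.3, -1.8]
grasp_force: 46.1
```

```bash
python3 -m creep '[[[0,0,0.001],[0,0,0]],[[0,0,0],[0,0,0]],[[0,0,0],[0,0,0]]]'|grep -E 'pos|force'
python3 -m creep '[[[0,0,0.0007],[0,0,0]],[[0,0,0],[0,0,0]],[[0,0,0],[0,0,0]]]'|grep -E 'pos|force'
```

```text
eef_pos: [0.4809, -0.1821, 0.0072]
contact_force: [-2.0, 0.8, 2.1]
grasp_force: 46.5
eef_pos: [0.4809, -0.1821, 0.0071]
contact_force: [-4.4, 2.3, 13.6]
grasp_force: 47.7
```

Contact, so I'll release, retreat upward and check.

```bash
python3 -m creep '[[[0,0,-0.0005],[0,0,0]],[[0,0,0],[0,0,0]],[[0,0,0],[0,0,0]],[[0,0,0],[0,0,0]],[[0,0,0],[0,0,0]],[[0,0,0],[0,0,0]],[[0,0,0],[0,0,0]]]' 0.06|grep -E 'pos|force|open'
python3 -m creep '[[[0,0,-0.005],[0,0,0]],[[0,0,-0.01],[0,0,0]],[[0,0,-0.02],[0,0,0]],[[0,0,-0.02],[0,0,0]],[[0,0,-0.02],[0,0,0]],[[0,0,-0.02],[0,0,0]],[[0,0,-0.02],[0,0,0]],[[0,0,-0.02],[0,0,0]],[[0,0,0],[0,0,0]],[[0,0,0],[0,0,0]]]'
python3 - <<'E'
from h import *
f=grab_frame("side");P=cloud(f)
cv2.imwrite("pics/s9.png",cv2.resize(f["image"][120:240,260:420],None,fx=4,fy=4))
for t,h in(("valve_plate",.012),("spacer",.030),("round_spacer",.018)):
    for n in masks_of("side",t):
        r=n["region"];q=P[r&(f["z_map"]>0)&(abs(P[...,2]-h)<.004)]
        if len(q)>20: print(t,round(n["confidence"],2),cv2.minAreaRect(q[:,:2].astype(np.float32)*1000),np.median(q[:,2]))
E
```

```text
eef_pos: [0.4808, -0.182, 0.0068]
contact_force: [-0.2, 1.1, -0.7]
opening: 0.704
grasp_force: 0.0
clock: 18.32
eef_pos: [0.4813, -0.1823, 0.1433]
tcp_rot: [-0.337, 3.121, -0.002]
contact_force: [-0.4, -0.3, -0.7]
opening: 0.706
grasp_force: 0.0
valve_plate 0.87 ((482.3971252441406, -183.50914001464844), (129.9314727783203, 83.26908874511719), 11.831954002380371) 0.01179815180931687
round_spacer 0.94 ((590.206787109375, -29.873661041259766), (42.10960006713867, 43.13536071777344), 23.25801658630371) 0.017754561943439884
```

View pics/s9.png

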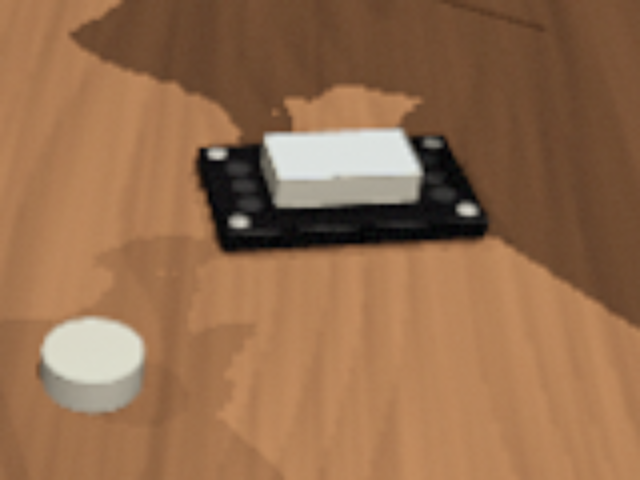

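The spacer lies flat, centred and lengthwise on the plate at about full-image (345,160). The round spacer has not moved and the gripper is clear, so I'll hand in.

```bash
python3 -c "
from cell import manip
print(manip.finish_job())"
```

```text
the job is handed in; nothing more can be done
None
```

I slid the oblong spacer home into the corner, re-gripped it there, laid it flat on the middle of the valve plate lengthwise, released it and handed the job in at about 18 s; the round spacer was left in place, and the hand-in returned no verdict.

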